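Change the twin wine filter over to its standby housing

ROBOT

A 6-joint arm with a two-finger parallel gripper is mounted at the origin on the work surface. World frame = base frame: x ahead of the robot, y to its left, z up, the work surface at z = 0. Lengths are in mm, angles in degrees, forces in N, time in s.
With the tool pointing down it reaches from about 350 to 850 mm from the base axis. Payload 8.1 kg.
Tool frame: the origin (TCP) lies on the front face of the gripper's body, between the roots of the fingers; the fingertips stand r.finger_overhang ahead of it and the grasp point (between the pads) lies 54 mm ahead of it (r.finger_overhang is the distance from the TCP to the fingertips, in mm); y points along the fingers, z is the direction in which the jaws open and shut, and the axes are right-handed (so a half turn about y gives the same grasp; the last joint's range is limited). The gripper opens to 85 mm and grips with 20 to 120 N. Pads are 22 mm wide; open, the fingers measure 114 mm over their backs; the gripper's body (76 mm by 85 mm) begins 54 mm behind the grasp point. The pads swing forward as they close: fully open they stand 13 mm farther back than shut.
Start: joints at [-4.893, 7.471, 85.268, -0, 87.261, -4.893], TCP at [600.005, 0.022, 303.892] pointing down, gripper open.
Joint ranges: [-169.43, 169.43], [-51.17, 129.36], [1.28, 143.12], [-76.62, 256.62], [0, 156.53], [-152.29, 152.29]. Speed limits (degrees/s): [136.94, 136.94, 159.86, 180, 180, 180].

INTERFACE

Orientations are given as [roll, pitch, yaw] about the fixed x, y, z axes, in that order (R = Rz(yaw) Ry(pitch) Rx(roll)).
In Python, from bench import r gives the robot as it stands. The module is installed in compiled form; this text tells all that it offers.
- The arm moves only by the tool arm_command, never from a script. Its argument "increments" is a list of rows, each a list of 6 numbers: the shift along the tool's x, y, z in m, then the turn, a rotation vector about the tool's x, y, z in rad. In form: [[tx, ty, tz, wx, wy, wz], ...]. A call has exactly 10 rows; each row is the pose to reach, as a shift and turn from the pose commanded when the call began, along the tool's axes at that moment; what a row does not reach only later rows make up. A row lasts 1/8 s, in which the tool goes at most 62.5 mm and 10.7 degrees, less where a joint would pass 70% of its speed; a pose out of reach is approached as far as the arm can. A call with a gripper value outside its range is refused whole. "jaw" is the gripper's target within -1 to 1 (shut at 1, half-way at 0, fully open at -1), set as the call begins (left out, the last holds). The fingers move at their own pace and stop on an object; "force" is the grip in N (left out, the last holds). Time passes only in rows, so rows that repeat a pose let the fingers close, or fill a call up. It gives the time, the measured TCP pose, the force and the opening at its end, in the units of the state.
- r.sense(): the state, without advancing time (a new reading comes with each control period).
- r.snapshot(name): name is "scene" or "side" or "wrist"; returns the picture (400x640x3 uint8, red, green, blue); there is no depth.
- r.camera_model(name): a dict with "intrinsics" (3x3 intrinsics, pixels), "distortion" ([k1, k2, p1, p2, k3] as OpenCV has them; the pictures are not rectified), "cam_to_world" (4x4, takes a point from camera to world coordinates). Camera axes: x right, y down, z forward; pixel columns grow to the right and rows downward; lengths in mm; the calibration is good to about 2 mm. A picture is of the moment at which its call begins: read the wrist's pose just before it. camera_model takes no time and is no camera call; for the wrist camera it gives the pose at the moment of the call.
- r.hand_in(): hands the job in, once; it reports no verdict.
Trained networks look in the newest picture that a camera, given by its name, has taken for a name from the list of things; names that differ only in an ending like _2 or _b are one class to them, and where a whole thing is asked for, a point or a joint stands for the part that bears it (a point fixed in the world has none). Each returns a list of dicts, best first, with "conf" (0 to 1); they miss things now and then, are a little off and sometimes report something else, mostly with a low value. They report only what shows in the picture. A call takes as long as a camera call.
- r.trace(camera, target): "mask" (400x640 bool, what is visible of it) and "position" ([column, row] in pixels, amid what is visible of it).
- r.spot_point(camera, target): "position" ([column, row] in pixels: a listed point, or the origin of a listed thing).
The state is a dict: "time": time; "joint_pos": joint angles; "qd": joint speeds; "joint_efforts": joint torques, N m; "tool_pos": TCP position; "tcp_rot": TCP orientation; "ft_force": force on the tool from outside, world axes, zero at the start; "wrist_torque": the same for the moment, N m; "finger_gap": finger opening in mm.
Only numpy, scipy, OpenCV 4.12 (cv2) and the standard library are available. Lean on these libraries where they do the work, as an engineer would, in place of code of your own. Each camera call takes 0.05 s, during which the arm holds its last target.

TASK

Change the twin filter on the bench over to its standby housing without interrupting the flow: with a fingertip, push the lever of the shut inlet valve (the one square across its pipe) round until it is fully open, in line with the pipe, and only then push the lever of the other valve, the one in use, round until it is fully shut, square across the pipe. Push the levers, do not pinch them between the fingers, and leave the loose things on and around the drip tray standing where they are.

Things in the scene. Friction and masses are not known exactly. Their poses are not given: they have to be found in the camera images.
- filter_set: twin filter, fixed: drip tray 340 x 840 mm (floor 18 mm high, rim 32 mm, x -140 to +200 mm) with two steel housings joined by an inlet pipe. Origin on the table under that pipe, midway between the housings; y runs along the pipe, -x towards the robot. The two valves sit in the pipe at x 0, y -150 and +70 mm, either way round; they and the pipe's clamps reach 101 mm high, their bonnets 117 mm
- housing_left (a point): centre of the top of the left upright steel cartridge housing, 271 mm above the table; the housing is 110 mm wide, on the pipe's line 340 mm to +y of the filter set's origin
- housing_right (a point): the same for the right housing, 340 mm to -y
- gauge (a point): centre of a pressure gauge 64 mm wide (top 180 mm high) on the outlet pipe, which runs parallel to the inlet pipe, 150 mm beyond it (top 88 mm high)
- standby_lever (a joint): lever of the standby valve, shut at the start. 0 = shut (square across the pipe, pointing to -x of filter_set), 1.571 = open (in line with the pipe, pointing to +y of filter_set); opens clockwise seen from above; hard stops at both ends. Friction about 0.45 N m (5 N pushed 85 mm out); stays where left. Flat, 18 mm wide, 11 mm thick, 125 mm from stem axis to tip, black sleeve on its outer 78 mm
- duty_lever (a joint): lever of the duty valve, open at the start. 0 = shut (square across the pipe, pointing to -x of filter_set), 1.571 = open (in line with the pipe, pointing to +y of filter_set); opens clockwise seen from above; hard stops at both ends. Friction about 0.45 N m (5 N pushed 85 mm out); stays where left. Flat, 18 mm wide, 11 mm thick, 125 mm from stem axis to tip, black sleeve on its outer 78 mm
- standby_stem (a point): point on the vertical stem axis of the standby valve's lever, at the lever's mid-height (141 mm above the table; lever's underside 135 mm, top 147 mm, nut on the stem to 152 mm)
- standby_tip (a point): end of the standby valve's lever, on its centre line, 125 mm from the stem axis, mid-height
- duty_stem (a point): point on the vertical stem axis of the duty valve's lever, at the lever's mid-height (141 mm above the table; lever's underside 135 mm, top 147 mm, nut on the stem to 152 mm)
- duty_tip (a point): end of the duty valve's lever, on its centre line, 125 mm from the stem axis, mid-height
- standby_open_edge (a point): the long edge of the standby valve's lever that is pushed to open it; origin on that vertical edge face, 85 mm from the stem axis, mid-height; axes turn with the lever: x along the lever towards the stem, -y points out of this face
- standby_shut_edge (a point): the long edge of the standby valve's lever that is pushed to shut it; origin on that vertical edge face, 85 mm from the stem axis, mid-height; axes turn with the lever: x along the lever towards the stem, +y points out of this face
- duty_open_edge (a point): the long edge of the duty valve's lever that is pushed to open it; origin on that vertical edge face, 85 mm from the stem axis, mid-height; axes turn with the lever: x along the lever towards the stem, -y points out of this face
- duty_shut_edge (a point): the long edge of the duty valve's lever that is pushed to shut it; origin on that vertical edge face, 85 mm from the stem axis, mid-height; axes turn with the lever: x along the lever towards the stem, +y points out of this face
- clamp: loose spare pipe clamp, a steel ring 70 mm wide and 12 mm high lying on the tray; origin at the centre of its underside. Leave alone
- spanner: loose steel spanner 170 mm long lying on the tray; origin under its middle. Leave alone
- tumbler: loose tasting glass 68 mm wide, 80 mm high, standing on the tray; origin under its base. Leave alone
- gasket: loose black rubber gasket 50 mm wide, 6 mm high, lying on the tray behind the inlet pipe; origin under its centre. Leave alone
- bottle: full wine bottle 74 mm wide, 300 mm high, on the table at the left; origin under its base. Leave alone
- jug: steel jug 110 mm wide, 130 mm high, on the table at the right; origin under its base. Leave alone

How it is judged (in metres and radians):
On the way, in this order (a step that is already met when the one before it is completed fails the run):
1. the standby valve is fully open while the duty valve is still open (value of joint standby_lever above 1.47 rad and value of joint duty_lever above 1.35 rad), for 0.2 s.
2. the duty valve is fully shut, the standby valve still fully open (value of joint duty_lever below 0.1 rad and value of joint standby_lever above 1.47 rad), for 0.2 s.
At the end, for the whole second after the job is handed in: the standby lever is within 0.10 rad (6 degrees) of in line with the pipe, the duty lever within 0.10 rad of square across it, both at rest (all of step 2 and velocity of joint standby_lever between -0.05 and 0.05 rad/s and velocity of joint duty_lever between -0.05 and 0.05 rad/s); the robot touches nothing.
It fails at once if the flow was cut: the duty valve was turned down before the standby valve was open (value of joint each of standby_lever, duty_lever below 1.2 rad).
It fails at once if a lever was pinched between the fingers (more than 2 N on both of its long edges at once) (contact force between each of standby_lever_c2, standby_lever_c3 and the fingers above 2 N or contact force between each of duty_lever_c2, duty_lever_c3 and the fingers above 2 N).
It fails at once if a loose thing was shifted or lifted by more than 25 mm (distance of any of clamp, spanner, tumbler, gasket, bottle, jug from where it was at the start of the episode above 0.025 m).
It fails at once if the glass, a bottle or the jug was tipped over (angle between any of tumbler, bottle, jug's own z axis and vertical above 0.35 rad).
It also fails if it takes over 54 s, if anything falls off the work surface, if the arm or the gripper's body presses on something with over 40 N, if the wrist force passes 120 N, or if a joint passes its speed limit or range.

## Working session

There is one attempt and no reset: what is moved stays moved. The work goes in short steps, Python scripts to look and compute and a tool call to move; the robot and the scene stay as the last step left them, time stands still between calls to the robot, and variables do not carry over. Pictures are saved under pics/ and viewed, and the job is handed in when it is done.

Besides the shell and the picture viewer there is one more tool, called after "Call:" as name(argument=value, ...) on one line, values as JSON. arm_command: Moves the arm, as the interface text tells. Its arguments: {"type":"object","properties":{"increments":{"type":"array","items":{"type":"array","items":{"type":"number"}}},"jaw":{"type":"number"},"force":{"type":"number"}},"required":["increments"]}

```bash
mkdir -p pics
python3 - <<'E'
from bench import r
import cv2
print(r.sense(), r.finger_overhang)
for n in ["scene","side","wrist"]:
    im=r.snapshot(n); cv2.imwrite(f"pics/{n}0.png",im[:,:,::-1])
    m=r.camera_model(n); print(n,m["cam_to_world"].round(3).tolist() if hasattr(m["cam_to_world"],'round') else m["cam_to_world"])
    for t in ["standby_stem","standby_tip","duty_stem","duty_tip","housing_left","housing_right","gauge","filter_set","tumbler","bottle","jug"]:
        print(t,[( [round(float(v),1) for v in d["position"]],round(d["conf"],2)) for d in r.spot_point(n,t)[:2]])
E
```

```text
{'time': 0.0, 'joint_pos': array([-4.89212169e+00,  7.51581501e+00,  8.53278222e+01, -2.77763345e-03,
        8.72597006e+01, -4.89241907e+00]), 'qd': array([-0.00774637, -0.04579108,  0.06042661,  0.09880201,  0.07262036,
       -0.00310802]), 'joint_efforts': array([-1.90700346e-03, -5.69404185e+01, -5.00557995e+01, -2.19391650e-04,
        1.44415747e-02,  7.24149572e-05]), 'tool_pos': array([5.99602546e+02, 5.19814003e-02, 3.02850886e+02]), 'tcp_rot': array([-9.01031979e+01,  6.04906533e-03, -8.99995728e+01]), 'ft_force': array([ 0.70324915, -0.0775656 , -0.50947008]), 'wrist_torque': array([0.00596016, 0.01211532, 0.029362  ]), 'finger_gap': 85.42036168985489} 72.6
scene [[0.802, 0.484, -0.349, 1140.016], [0.597, -0.664, 0.451, -734.444], [-0.013, -0.57, -0.821, 1471.925], [0.0, 0.0, 0.0, 1.0]]
standby_stem [([293.4, 220.6], 0.7)]
standby_tip [([269.2, 197.3], 0.56)]
duty_stem [([339.5, 177.7], 0.63)]
duty_tip [([354.8, 157.7], 0.57)]
housing_left [([386.6, 110.0], 0.94)]
housing_right [([249.8, 233.0], 0.93), ([158.3, 333.2], 0.22)]
gauge [([352.5, 218.5], 0.66)]
filter_set [([
[... 393 characters left out ...]

duty_stem [([293.8, 194.9], 0.64)]
duty_tip [([279.2, 187.5], 0.61)]
housing_left [([255.5, 146.3], 0.86)]
housing_right []
gauge [([335.9, 194.5], 0.9)]
filter_set [([307.6, 227.3], 0.59)]
tumbler [([257.3, 204.3], 0.83)]
bottle [([197.0, 195.0], 0.64), ([282.2, 188.9], 0.52)]
jug []
wrist [[1.0, -0.0, -0.0, 599.294], [-0.0, -0.949, -0.315, 81.194], [-0.0, 0.315, -0.949, 374.433], [0.0, 0.0, 0.0, 1.0]]
standby_stem [([281.5, 308.8], 0.64)]
standby_tip [([143.3, 294.1], 0.92), ([472.5, 213.3], 0.29)]
duty_stem [([293.6, 39.8], 0.8)]
duty_tip []
housing_left []
housing_right []
gauge [([475.5, 215.1], 0.87)]
filter_set [([298.4, 125.1], 0.6)]
tumbler []
bottle []
jug [([301.2, 123.2], 0.63)]
```

```bash
cat > h.py <<'E'
from bench import r
import cv2, numpy as np
def ray(n,px,m=None):
    m=m or r.camera_model(n); K=np.array(m["intrinsics"],float); D=np.array(m["distortion"],float); T=np.array(m["cam_to_world"])
    u=cv2.undistortPoints(np.array([[px]],float),K,D)[0,0]
    return T[:3,3], T[:3,:3]@np.array([u[0],u[1],1])
def atz(n,px,z,m=None):
    o,d=ray(n,px,m); return (o+d*(z-o[2])/d[2])[:2]
def proj(n,P,m=None):
    m=m or r.camera_model(n); K=np.array(m["intrinsics"],float); D=np.array(m["distortion"],float); T=np.linalg.inv(np.array(m["cam_to_world"]))
    rv=cv2.Rodrigues(T[:3,:3])[0]
    return cv2.projectPoints(np.array(P,float).reshape(-1,1,3),rv,T[:3,3],K,D)[0].reshape(-1,2)
E
python3 - <<'E'
from h import *
for n,t,p,z in [("scene","ss",[293.4,220.6],141),("scene","st",[269.2,197.3],141),("scene","ds",[339.5,177.7],141),("scene","dt",[354.8,157.7],141),("scene","hl",[386.6,110],271),("scene","hr",[249.8,233],271),("side","st",[304.6,241.9],141),("side","ds",[293.8,194.9],141),("side","dt",[279.2,187.5],141),("side","hl",[255.5,146.3],271),("wrist","ss",[281.5,308.8],141),("wrist","st",[143.3,294.1],141),("wrist","ds",[293.6,39.8],141),
 ("scene","tum",[352.9,155.4],18),("side","tum",[257.3,204.3],18),("scene","bot",[364,110.3],0),("side","bottle",[197,195],0),("scene","jug",[160.1,332.1],0)]:
    print(n,t,atz(n,p,z).round(1))
E
```

```text
scene ss [ 568.1 -121.2]
scene st [442.  -96.1]
scene ds [589.2 116.1]
scene dt [581.8 224.2]
scene hl [604.8 380.6]
scene hr [ 546.4 -291.5]
side st [426.8 -97.6]
side ds [594.9 131.6]
side dt [586.5 216.7]
side hl [615.7 389.2]
wrist ss [ 564.9 -103.9]
wrist st [439.5 -89.9]
wrist ds [581.6 116.8]
scene tum [517.3 318.2]
side tum [524.5 317.1]
scene bot [405.2 572.5]
side bottle [381.6 608.4]
scene jug [ 422.6 -643. ]
```

View pics/scene0.png

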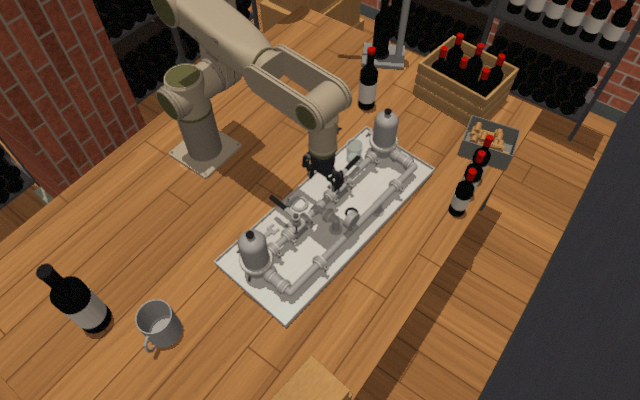

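View pics/side0.png

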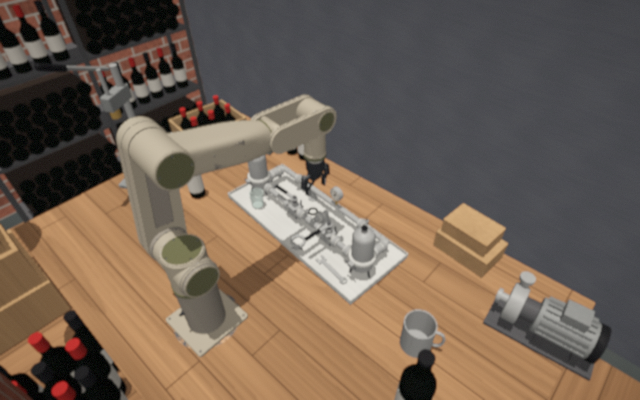

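View pics/wrist0.png

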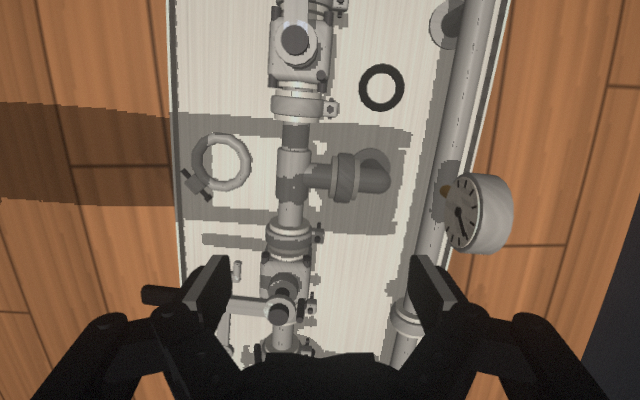

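The scene picture shows the tray with the right valve's lever square across at about (269,197), so that valve is standby. The left valve's lever is in line at about (355,158). In the wrist view the standby stem is at (281,309) and the duty stem at (294,40). The pipe yaw comes out near -4.8°. I'll move beside the standby lever on its -y side with the fingers shut.

Call:
arm_command(increments=[[0.014, 0.004, -0.012, 0, 0.008, 0], [0.031, 0.009, -0.027, 0, 0.02, 0], [0.052, 0.014, -0.045, 0, 0.03, 0], [0.075, 0.02, -0.065, 0, 0.045, 0], [0.098, 0.026, -0.085, 0, 0.06, 0], [0.118, 0.033, -0.102, 0, 0.075, 0], [0.13, 0.038, -0.113, 0, 0.084, 0], [0.137, 0.04, -0.119, 0, 0.084, 0], [0.137, 0.04, -0.119, 0, 0.084, 0], [0.137, 0.04, -0.119, 0, 0.084, 0]], jaw=1, force=40)

```text
time: 3.05
tool_pos: [481.5, -136.6, 264.2]
tcp_rot: [-90.0, 0.0, -94.8]
ft_force: [0.5, -0.7, -0.3]
finger_gap: -0.3
```

Run:
```python
from h import *
s=r.sense(); print(s["time"],s["tool_pos"],s["tcp_rot"],s["joint_pos"],s["finger_gap"],s["ft_force"],r.finger_overhang)
m=r.camera_model("wrist")
im=r.snapshot("wrist"); cv2.imwrite("pics/wrist1.png",im[:,:,::-1])
for n in ["wrist"]:
  for t in ["standby_stem","standby_tip","standby_open_edge","duty_stem","duty_tip","gauge"]:
    for d in r.spot_point(n,t)[:2]: print(t,np.round(d["position"],1),round(d["conf"],2),atz(n,d["position"],180 if t=="gauge" else 141,m).round(1))
im=r.snapshot("scene"); cv2.imwrite("pics/scene1.png",cv2.resize(im[80:320,180:460,::-1],None,fx=2.5,fy=2.5))
for t in ["duty_tip","duty_stem","standby_stem","standby_tip"]:
    for d in r.spot_point("scene",t)[:2]: print(t,np.round(d["position"],1),round(d["conf"],2),atz("scene",d["position"],141).round(1))
```

```text
3.05 [ 481.50610471 -136.62393188  264.22187093] [-8.99625729e+01  5.93693576e-03 -9.47838944e+01] [-2.17219794e+01 -6.87309661e+00  1.03824704e+02  1.67073479e-02
  8.30143191e+01 -1.69401101e+01] -0.30024987956445714 [ 0.5041888  -0.71656954 -0.26070394] 72.6
standby_stem [445.7 163.3] 0.71 [ 564.7 -104.5]
standby_tip [247.8 155.5] 0.69 [439.5 -89.1]
standby_open_edge [310.8 171. ] 0.61 [ 478.2 -102.4]
duty_tip [359.4 153.6] 0.48 [584.5 250.4]
duty_tip [296.4 205.6] 0.2 [539.1 -67.8]
duty_stem [341.4 177.6] 0.62 [594.4 120.4]
duty_stem [280.8 200.7] 0.22 [483.4 -83.5]
standby_stem [295.  219.8] 0.71 [ 570.5 -115.6]
standby_tip [274.6 207.1] 0.65 [ 483.  -116.4]
standby_tip [271.8 194.4] 0.61 [441.5 -81.3]
```

View pics/wrist1.png

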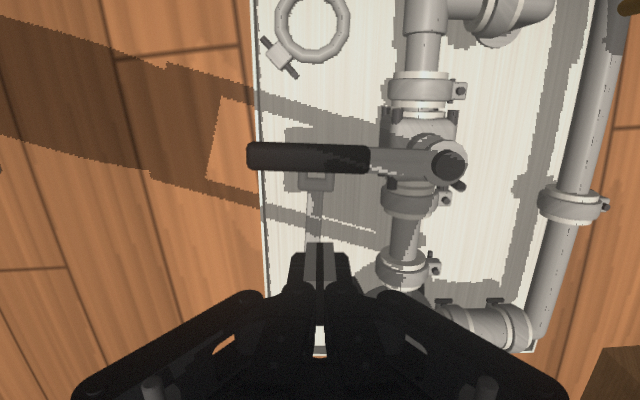

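View pics/scene1.png

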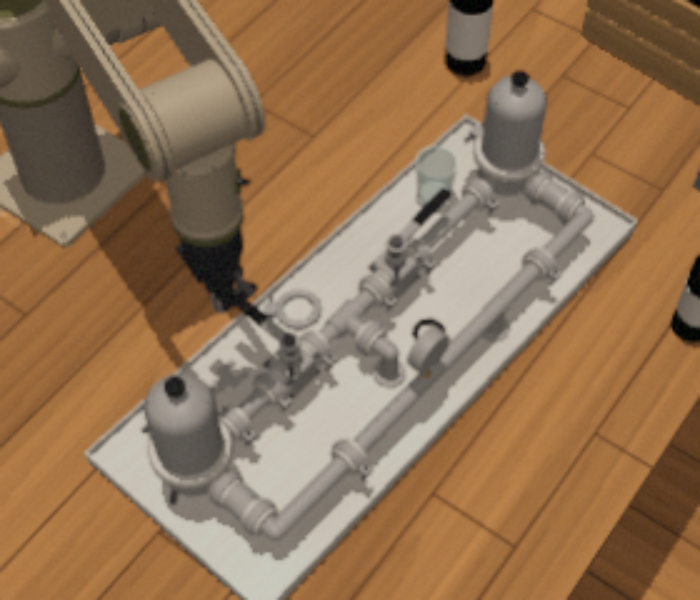

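The wrist view shows the shut fingers beside the standby lever, which has its tip at (248,156) and stem at (446,163). Nothing stands under the fingers where they'll come down. I'm descending.

Call:
arm_command(increments=[[0, 0.006, 0, 0, 0, 0], [0, 0.014, 0, 0, 0, 0], [0, 0.024, 0, 0, 0, 0], [0, 0.034, 0, 0, 0, 0], [0, 0.044, 0, 0, 0, 0], [0, 0.052, 0, 0, 0, 0], [0, 0.059, 0, 0, 0, 0], [0, 0.064, 0, 0, 0, 0], [0, 0.064, 0, 0, 0, 0], [0, 0.064, 0, 0, 0, 0]])

```text
time: 4.9
tool_pos: [481.2, -137.1, 200.2]
tcp_rot: [-90.0, -0.0, -94.8]
ft_force: [0.1, 0.1, -0.7]
finger_gap: -0.3
```

```bash
cat >> h.py <<'E'
def arc(cmd,S,pts,yaw_set,side):
    """cmd=(x,y,theta deg); pts=list of (q rad, rad mm, off mm); side +1 open face, -1 shut face. rows in tool axes"""
    th=np.radians(cmd[2]); tx=np.array([np.sin(th),-np.cos(th)]); tz=np.array([np.cos(th),np.sin(th)])
    for q,R,off in pts:
        a=np.radians(yaw_set)+np.pi-q; u=np.array([np.cos(a),np.sin(a)]); 
        n=side*np.array([-np.sin(a),np.cos(a)])  # open face faces -y at q=0: u=(-1,0) -> n=(0,-1)
        P=np.array(S)+R*u+off*n; d=P-np.array(cmd[:2])
        dth=np.degrees(-q)+yaw_set-cmd[2]
        print([round(float(d@tx)/1000,3),0,round(float(d@tz)/1000,3),0,round(-np.radians(dth),3),0],P.round(1),round(yaw_set-np.degrees(q),1))
E
python3 - <<'E'
from h import *
print(r.sense()["ft_force"],r.sense()["tool_pos"])
arc((481.5,-136.7,-4.8),(564.6,-104),[(0,82,o) for o in (36,32,28,25,23,21,20,18)],-5.5,1)
E
```

```text
[ 0.13209821  0.11865385 -0.7182645 ] [ 481.19362508 -137.06394682  200.23406669]
[-0.005, 0, -0.002, 0, np.float64(0.012), 0] [ 479.5 -132. ] -5.5
[-0.009, 0, -0.002, 0, np.float64(0.012), 0] [ 479.9 -128. ] -5.5
[-0.013, 0, -0.002, 0, np.float64(0.012), 0] [ 480.3 -124. ] -5.5
[-0.016, 0, -0.002, 0, np.float64(0.012), 0] [ 480.6 -121. ] -5.5
[-0.018, 0, -0.002, 0, np.float64(0.012), 0] [ 480.8 -119. ] -5.5
[-0.02, 0, -0.002, 0, np.float64(0.012), 0] [ 481. -117.] -5.5
[-0.021, 0, -0.002, 0, np.float64(0.012), 0] [ 481.1 -116. ] -5.5
[-0.023, 0, -0.002, 0, np.float64(0.012), 0] [ 481.3 -114.1] -5.5
```

Call:
arm_command(increments=[[-0.004, 0, -0.001, 0, 0.006, 0], [-0.008, 0, -0.002, 0, 0.012, 0], [-0.012, 0, -0.002, 0, 0.012, 0], [-0.016, 0, -0.002, 0, 0.012, 0], [-0.019, 0, -0.002, 0, 0.012, 0], [-0.022, 0, -0.002, 0, 0.012, 0], [-0.024, 0, -0.002, 0, 0.012, 0], [-0.026, 0, -0.002, 0, 0.012, 0], [-0.028, 0, -0.002, 0, 0.012, 0], [-0.028, 0, -0.002, 0, 0.012, 0]])

```text
time: 6.15
tool_pos: [481.1, -109.7, 199.9]
tcp_rot: [-90.0, -0.1, -95.5]
ft_force: [-1.4, -4.4, 0.7]
finger_gap: 0.5
```

Run:
```python
from h import *
s=r.sense(); print(s["time"],s["tool_pos"],s["tcp_rot"],s["ft_force"],s["wrist_torque"])
m=r.camera_model("wrist")
im=r.snapshot("wrist"); cv2.imwrite("pics/wrist2.png",im[:,:,::-1])
for t in ["standby_stem","standby_tip"]:
    for d in r.spot_point("wrist",t)[:2]: print(t,np.round(d["position"],1),round(d["conf"],2),atz("wrist",d["position"],141,m).round(1))
```

```text
6.15 [ 481.12890255 -109.6714528   199.89276876] [-9.00231139e+01 -9.49029120e-02 -9.55206922e+01] [-1.36638643 -4.3915299   0.73950219] [-0.74223248  0.17788695 -0.01840938]
standby_stem [494.5 247.3] 0.79 [ 564.1 -105.1]
standby_tip [224.6 227.3] 0.97 [439.6 -82.4]
```

View pics/wrist2.png

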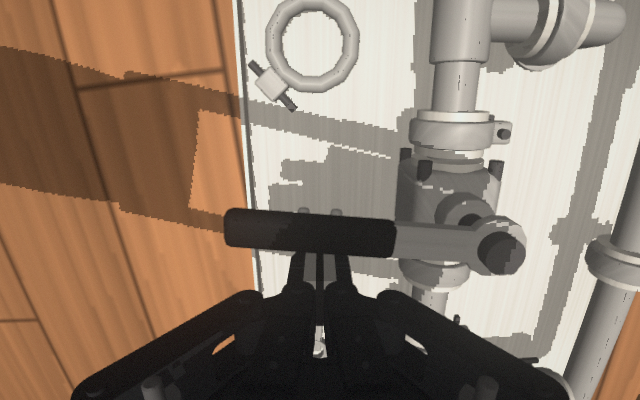

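The wrist view shows both fingertips against the lever's near edge at about (320,255). The force is 4.4 N and the lever has turned about 5°, so the contact offset is about 20 mm, as planned. Next I'll push along the arc.

Run:
```python
from h import *
th=np.radians(-4.8); tx=np.array([np.sin(th),-np.cos(th)]); tz=np.array([np.cos(th),np.sin(th)])
c=np.array([481.5,-136.7])-28*tx-2*tz; print(c)
S=(564.5,-104.3)
arc((*c,-5.5),S,[(q,82,20) for q in np.linspace(.14,.77,10)],-5.3,1)
```

```text
[ 481.84999389 -108.63084425]
[-0.004, 0, -0.002, 0, np.float64(0.137), 0] [ 480.1 -104.9] -13.3
[-0.009, 0, -0.003, 0, np.float64(0.207), 0] [480.3 -99. ] -17.3
[-0.015, 0, -0.002, 0, np.float64(0.277), 0] [480.8 -93.1] -21.3
[-0.021, 0, -0.002, 0, np.float64(0.347), 0] [481.8 -87.3] -25.4
[-0.027, 0, -0.001, 0, np.float64(0.417), 0] [483.2 -81.5] -29.4
[-0.033, 0, 0.0, 0, np.float64(0.487), 0] [485.  -75.9] -33.4
[-0.039, 0, 0.002, 0, np.float64(0.557), 0] [487.2 -70.4] -37.4
[-0.044, 0, 0.004, 0, np.float64(0.627), 0] [489.8 -65.1] -41.4
[-0.049, 0, 0.006, 0, np.float64(0.697), 0] [492.7 -59.9] -45.4
[-0.055, 0, 0.009, 0, np.float64(0.767), 0] [496. -55.] -49.4
```

Call:
arm_command(increments=[[-0.004, 0, -0.002, 0, 0.1, 0], [-0.009, 0, -0.003, 0, 0.2, 0], [-0.015, 0, -0.002, 0, 0.277, 0], [-0.021, 0, -0.002, 0, 0.347, 0], [-0.027, 0, -0.001, 0, 0.417, 0], [-0.033, 0, 0, 0, 0.487, 0], [-0.039, 0, 0.002, 0, 0.557, 0], [-0.044, 0, 0.004, 0, 0.627, 0], [-0.049, 0, 0.006, 0, 0.697, 0], [-0.055, 0, 0.009, 0, 0.767, 0]])

```text
time: 7.55
tool_pos: [495.2, -55.6, 199.9]
tcp_rot: [-90.0, -0.1, -139.6]
ft_force: [-2.1, -5.4, 1.8]
finger_gap: 0.1
```

Run:
```python
from h import *
s=r.sense(); print(s["time"],s["tool_pos"],s["tcp_rot"],s["ft_force"],s["joint_pos"])
m=r.camera_model("wrist")
im=r.snapshot("wrist"); cv2.imwrite("pics/wrist3.png",im[:,:,::-1])
for t in ["standby_stem","standby_tip"]:
    for d in r.spot_point("wrist",t)[:1]: print(t,np.round(d["position"],1),round(d["conf"],2),atz("wrist",d["position"],141,m).round(1))
th=np.radians(-5.5); tx=np.array([np.sin(th),-np.cos(th)]); tz=np.array([np.cos(th),np.sin(th)])
c=np.array([481.85,-108.63])-55*tx+9*tz; th=-5.5-np.degrees(.767); print(c,th)
arc((*c,th),(564.5,-104.3),[(q,82,20) for q in [.84,.91,.98,1.05,1.12,1.19,1.26,1.33,1.38,1.42,1.5,1.55]],-5.3,1)
```

```text
7.55 [495.15381947 -55.58964205 199.93299215] [-8.99929729e+01 -1.09941880e-01 -1.39604429e+02] [-2.10628199 -5.4077014   1.80172011] [-1.22495275e+01 -4.02121095e+00  1.08077093e+02 -9.44594294e-02
  7.60052574e+01  3.73777869e+01]
standby_stem [495.4 233.5] 0.79 [ 562.4 -105.1]
standby_tip [227.3 237.9] 0.97 [480.2 -11.6]
[496.08008217 -54.74582086] -49.445862886534144
[-0.006, 0, -0.001, 0, np.float64(0.07), 0] [499.6 -50.4] -53.4
[-0.011, 0, -0.002, 0, np.float64(0.14), 0] [503.5 -46. ] -57.4
[-0.017, 0, -0.002, 0, np.float64(0.21), 0] [507.7 -41.8] -61.4
[-0.023, 0, -0.002, 0, np.float64(0.28), 0] [512.3 -38. ] -65.5
[-0.029, 0, -0.002, 0, np.float64(0.35), 0] [517.  -34.5] -69.5
[-0.035, 0, -0.001, 0, np.float64(0.42), 0] [522.  -31.4] -73.5
[-0.041, 0, 0.0, 0, np.float64(0.49), 0] [527.2 -28.6] -77.5
[-0.046, 0, 0.002, 0, np.float64(0.56), 0] [532.6 -26.2] -81.5
[-0.05, 0, 0.003, 0, np.float64(0.61), 0] [536.5 -24.7] -84.4
[-0.053, 0, 0.005, 0, np.float64(0.65), 0] [539.8 -23.6] -86.7
[-0.06, 0, 0.008, 0, np.float64(0.73), 0] [546.3 -21.9] -91.2
[-0.063, 0, 0.01, 0, np.float64(0.78), 0] [550.4 -21.1] -94.1
```

View pics/wrist3.png

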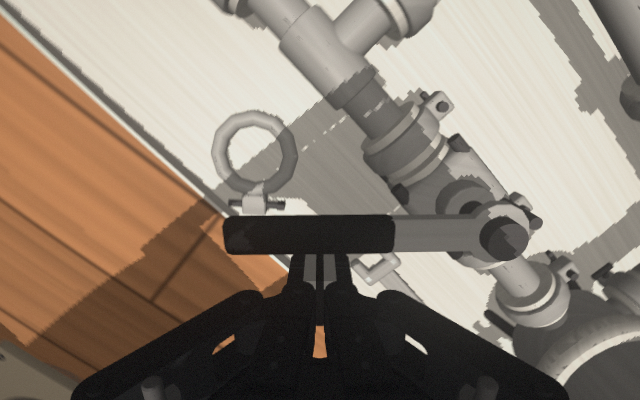

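The lever is half-way round: the wrist view has the tip at (227,238), the stem at (495,234) and the fingers still flat against the edge. I'll keep going.

Call:
arm_command(increments=[[-0.006, 0, -0.001, 0, 0.07, 0], [-0.011, 0, -0.002, 0, 0.14, 0], [-0.017, 0, -0.002, 0, 0.21, 0], [-0.023, 0, -0.002, 0, 0.28, 0], [-0.029, 0, -0.002, 0, 0.35, 0], [-0.035, 0, -0.001, 0, 0.42, 0], [-0.041, 0, 0, 0, 0.49, 0], [-0.046, 0, 0.002, 0, 0.56, 0], [-0.05, 0, 0.003, 0, 0.61, 0], [-0.053, 0, 0.005, 0, 0.65, 0]])

```text
time: 8.95
tool_pos: [538.3, -24.1, 199.6]
tcp_rot: [-90.1, -0.1, -176.7]
ft_force: [-6.1, 1.8, 3.4]
finger_gap: -0.2
```

Run:
```python
from h import *
s=r.sense(); print(s["time"],s["tool_pos"],s["tcp_rot"],s["ft_force"],s["joint_pos"])
m=r.camera_model("wrist")
im=r.snapshot("wrist"); cv2.imwrite("pics/wrist4.png",im[:,:,::-1])
for t in ["standby_stem","standby_tip"]:
    for d in r.spot_point("wrist",t)[:1]: print(t,np.round(d["position"],1),round(d["conf"],2),atz("wrist",d["position"],141,m).round(1))
th=np.radians(-49.45); tx=np.array([np.sin(th),-np.cos(th)]); tz=np.array([np.cos(th),np.sin(th)])
c=np.array([496.08,-54.75])-53*tx+5*tz; th=-49.45-np.degrees(.65); print(c,th)
arc((*c,th),(564.0,-104.5),[(q,82,20) for q in [1.45,1.5,1.53,1.55,1.57,1.6]],-5.3,1)
```

```text
8.95 [538.33736169 -24.07603073 199.63563601] [-9.00595532e+01 -1.32241320e-01 -1.76670734e+02] [-6.08731327  1.82734128  3.43983562] [-8.03039452e+00  2.42228176e+00  1.01729874e+02  3.33310032e-02
  7.59892274e+01  7.86322985e+01]
standby_stem [496.9 235.8] 0.55 [ 560.8 -105.2]
standby_tip [224.9 237.7] 0.97 [552.7  20.8]
[539.60201997 -24.09329147] -86.69225668350352
[-0.002, 0, -0.001, 0, np.float64(0.029), 0] [541.7 -23.1] -88.4
[-0.006, 0, -0.002, 0, np.float64(0.079), 0] [545.8 -22.1] -91.2
[-0.009, 0, -0.002, 0, np.float64(0.109), 0] [548.3 -21.6] -93.0
[-0.01, 0, -0.002, 0, np.float64(0.129), 0] [549.9 -21.3] -94.1
[-0.012, 0, -0.002, 0, np.float64(0.149), 0] [551.6 -21. ] -95.3
[-0.015, 0, -0.003, 0, np.float64(0.179), 0] [554.1 -20.7] -97.0
```

View pics/wrist4.png

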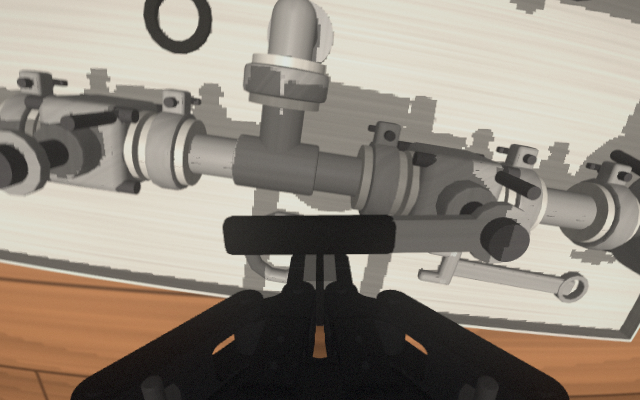

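The wrist view shows the standby lever about 7–9° short of the pipe's line. I'll do the last bit slowly.

Call:
arm_command(increments=[[-0.002, 0, 0, 0, 0.02, 0], [-0.003, 0, -0.001, 0, 0.035, 0], [-0.004, 0, -0.001, 0, 0.05, 0], [-0.005, 0, -0.001, 0, 0.065, 0], [-0.006, 0, -0.001, 0, 0.08, 0], [-0.007, 0, -0.001, 0, 0.095, 0], [-0.008, 0, -0.001, 0, 0.105, 0], [-0.009, 0, -0.001, 0, 0.115, 0], [-0.01, 0, -0.001, 0, 0.125, 0], [-0.01, 0, -0.001, 0, 0.125, 0]])

```text
time: 10.35
tool_pos: [548.3, -22.1, 199.4]
tcp_rot: [-90.1, -0.1, 176.2]
ft_force: [-4.9, 3.4, 2.3]
finger_gap: 0.1
```

```bash
cat >> h.py <<'E'
def look(k,stem,tip):
    s=r.sense(); print(s["time"],s["tool_pos"].round(1),s["tcp_rot"].round(2),s["ft_force"].round(2),s["joint_pos"].round(1))
    m=r.camera_model("wrist")
    im=r.snapshot("wrist"); cv2.imwrite(f"pics/wrist{k}.png",im[:,:,::-1])
    P=[]
    for t in [stem,tip]:
        D=r.spot_point("wrist",t)
        for d in D[:2]: print(t,np.round(d["position"],1),round(d["conf"],2),atz("wrist",d["position"],141,m).round(1))
        if D: P.append(atz("wrist",D[0]["position"],141,m))
    if len(P)==2:
        d=P[1]-P[0]; print("lever dir deg",np.degrees(np.arctan2(d[1],d[0])),np.hypot(*d))
E
python3 -c "
from h import *
look(5,'standby_stem','standby_tip')"
```

```text
10.35 [548.3 -22.1 199.4] [-9.0080e+01 -1.1000e-01  1.7625e+02] [-4.85  3.42  2.27] [-7.700e+00  3.900e+00  1.002e+02  1.000e-01  7.600e+01  8.600e+01]
standby_stem [496.8 234. ] 0.88 [ 561.7 -105.1]
standby_tip [225.7 234.9] 0.66 [569.6  20. ]
lever dir deg 86.37196068341036 125.3052056720155
```

View pics/wrist5.png

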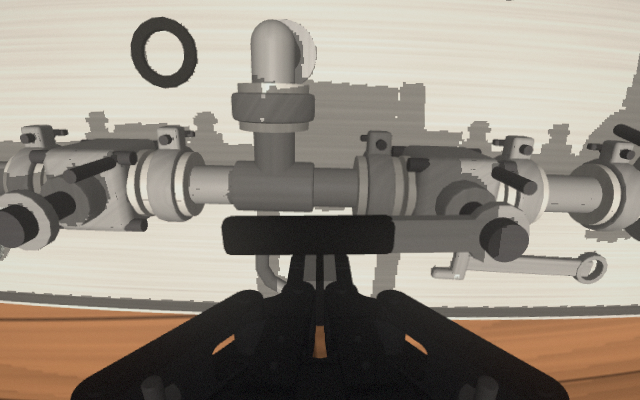

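The lever now lies nearly parallel to the pipe, at about 86.4° against roughly 84.7°, and the stop hasn't shown in the force yet. I'll push about 3 mm more.

Call:
arm_command(increments=[[-0.0005, 0, 0, 0, 0.005, 0], [-0.001, 0, 0, 0, 0.01, 0], [-0.0015, 0, 0, 0, 0.015, 0], [-0.002, 0, 0, 0, 0.02, 0], [-0.0025, 0, 0, 0, 0.025, 0], [-0.003, 0, 0, 0, 0.03, 0], [-0.003, 0, 0, 0, 0.03, 0], [-0.003, 0, 0, 0, 0.03, 0], [-0.003, 0, 0, 0, 0.03, 0], [-0.003, 0, 0, 0, 0.03, 0]])

```text
time: 11.75
tool_pos: [551.1, -22.1, 199.3]
tcp_rot: [-90.1, -0.1, 174.5]
ft_force: [-6.4, 4.2, 1.8]
finger_gap: 0.0
```

```bash
python3 -c "
from h import *
look(6,'standby_stem','standby_tip')
look(7,'duty_stem','duty_tip')"
```

```text
11.75 [551.1 -22.1 199.3] [-9.0090e+01 -1.4000e-01  1.7454e+02] [-6.43  4.23  1.77] [-7.7  4.4 99.7  0.1 76.  87.8]
standby_stem [495.9 234.6] 0.8 [ 561.8 -105. ]
standby_stem [311.8 218. ] 0.68 [578.3 -21. ]
standby_tip [225.8 238.3] 0.78 [571.9  19.5]
lever dir deg 85.32206583812338 124.93107204672252
11.9 [551.1 -22.1 199.3] [-9.0090e+01 -1.3000e-01  1.7455e+02] [-5.74  4.47  2.  ] [-7.7  4.4 99.7  0.1 76.  87.8]
duty_stem [ 29.1 231.8] 0.76 [583.4 115.5]
```

Call:
arm_command(increments=[[-0.0005, 0, 0, 0, 0, 0], [-0.001, 0, 0, 0, 0, 0], [-0.0015, 0, 0, 0, 0, 0], [-0.002, 0, 0, 0, 0, 0], [-0.0025, 0, 0, 0, 0, 0], [-0.003, 0, 0, 0, 0, 0], [-0.003, 0, 0, 0, 0, 0], [-0.003, 0, 0, 0, 0, 0], [-0.003, 0, 0, 0, 0, 0], [-0.003, 0, 0, 0, 0, 0]])

```text
time: 13.3
tool_pos: [551.7, -22.1, 199.2]
tcp_rot: [-90.1, -0.5, 174.6]
ft_force: [-23.0, 5.8, 14.8]
finger_gap: -0.2
```

```bash
python3 -c "
from h import *
look(8,'standby_stem','standby_tip')"
```

```text
13.3 [551.7 -22.1 199.2] [-90.08  -0.51 174.56] [-23.01   5.82  14.77] [-7.7  4.8 99.3  0.1 76.4 87.8]
standby_stem [495.9 234.9] 0.78 [ 562.  -104.9]
standby_tip [223.6 237.3] 0.9 [572.9  20.3]
lever dir deg 85.02528969640461 125.68664844628417
```

View pics/wrist8.png

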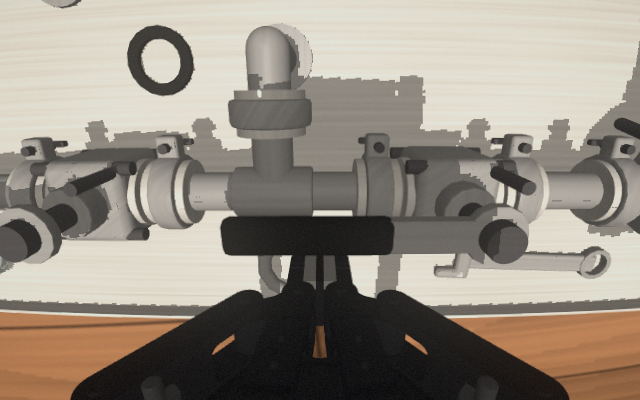

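The force rose to 23 N against the stop with the lever at 85.0°, so the standby valve is fully open. I'm backing off and lifting.

Call:
arm_command(increments=[[0.004, 0, 0, 0, 0, 0], [0.012, 0, 0, 0, 0, 0], [0.022, 0, 0, 0, 0, 0], [0.03, -0.004, 0, 0, 0, 0], [0.03, -0.014, 0, 0, 0, 0], [0.03, -0.028, 0, 0, 0, 0], [0.03, -0.044, 0, 0, 0, 0], [0.03, -0.06, 0, 0, 0, 0], [0.03, -0.072, 0, 0, 0, 0], [0.03, -0.075, 0, 0, 0, 0]])

```text
time: 14.7
tool_pos: [525.7, -20.4, 276.3]
tcp_rot: [-90.0, 0.1, 174.4]
ft_force: [0.4, -0.1, 0.5]
finger_gap: 0.0
```

```bash
python3 -c "
from h import *
look(9,'standby_stem','standby_tip')
look(10,'duty_stem','duty_tip')
s=r.sense()
arc((*s['tool_pos'][:2],s['tcp_rot'][2]+90-360),(581,117),[(1.571,82,40)],-5,-1)"
```

```text
14.7 [525.7 -20.4 276.3] [-9.0000e+01  1.1000e-01  1.7443e+02] [ 0.4  -0.13  0.47] [-7.8 -3.3 99.2  0.  84.  87.8]
standby_stem [441.4 150.6] 0.86 [ 561.8 -106. ]
standby_stem [114.8 150.2] 0.49 [584.1 114.3]
standby_tip [252.5 152.3] 0.89 [572.8  20.1]
lever dir deg 85.0268071201952 126.6431899297799
14.85 [525.  -20.3 274.6] [-9.0000e+01 -3.0000e-02  1.7443e+02] [-0.31  0.65 -0.71] [-7.8 -3.2 99.3 -0.  83.9 87.8]
duty_stem [112.6 151.4] 0.78 [582.7 115. ]
duty_stem [312.7 135.1] 0.52 [579.3 -21. ]
duty_tip [309.6 162.1] 0.46 [561.8 -17.1]
lever dir deg -98.99407208586479 133.71424644596354
[-0.082, 0, -0.225, 0, np.float64(-0.01), 0] [628.  195.2] -95.0
```

View pics/wrist10.png

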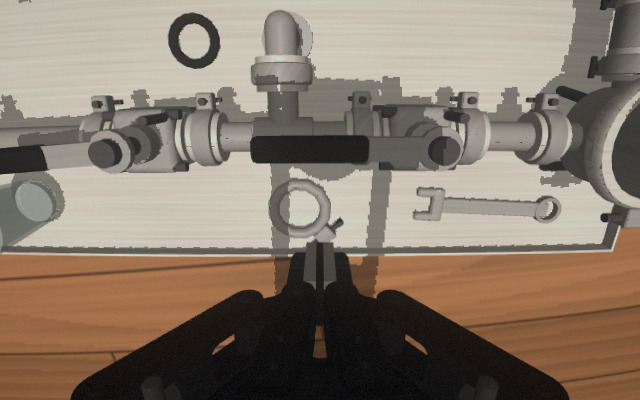

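The standby lever lies in line with the pipe, tip at (252,152) and stem at (441,151), and the spanner and clamp haven't moved. Next I'll cross over to the far side of the duty lever.

Call:
arm_command(increments=[[-0.005, 0, -0.014, 0, -0.002, 0], [-0.014, 0, -0.038, 0, -0.004, 0], [-0.025, 0, -0.07, 0, -0.006, 0], [-0.038, 0, -0.105, 0, -0.008, 0], [-0.05, 0, -0.14, 0, -0.01, 0], [-0.062, 0, -0.172, 0, -0.01, 0], [-0.072, 0, -0.198, 0, -0.01, 0], [-0.079, 0, -0.216, 0, -0.01, 0], [-0.082, 0, -0.225, 0, -0.01, 0], [-0.082, 0, -0.225, 0, -0.01, 0]])

```text
time: 16.25
tool_pos: [628.5, 196.4, 274.4]
tcp_rot: [-90.0, -0.0, 175.1]
ft_force: [-0.6, 0.4, 0.4]
finger_gap: 0.2
```

```bash
python3 -c "
from h import *
look(11,'duty_stem','duty_tip')
im=r.snapshot('scene'); cv2.imwrite('pics/scene2.png',cv2.resize(im[80:320,180:460,::-1],None,fx=2.5,fy=2.5))
"
```

```text
16.25 [628.5 196.4 274.4] [-8.9990e+01 -3.0000e-02  1.7506e+02] [-0.6   0.37  0.43] [ 12.9  17.3  77.1   0.   85.6 107.8]
duty_stem [433.6 258.2] 0.75 [584.7 114.7]
duty_tip [267.6 267.7] 0.89 [587.7 239.2]
lever dir deg 88.63139133677801 124.58180986544427
```

View pics/wrist11.png

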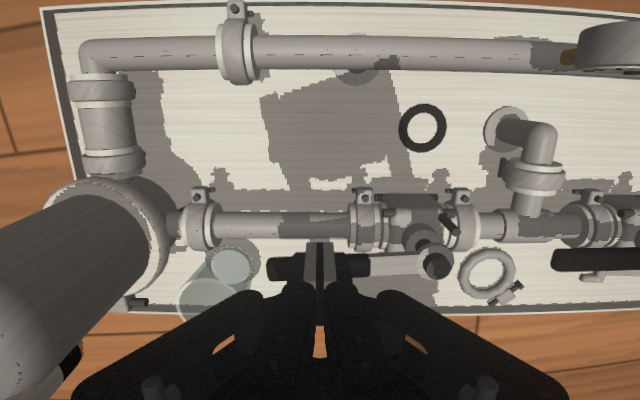

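View pics/scene2.png

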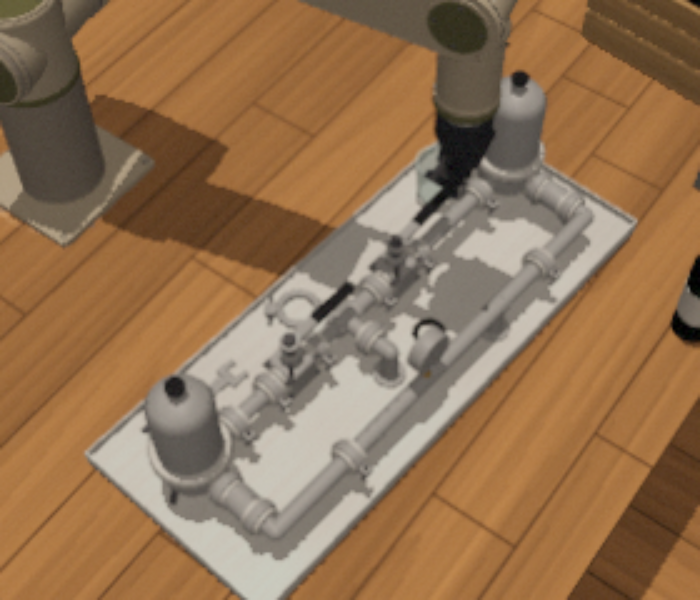

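The wrist view shows the fingers on the far side of the duty lever, about 20 mm clear of its edge; the tip is at (268,268) and the stem at (434,258). I'm descending.

Call:
arm_command(increments=[[0, 0.006, 0, 0, 0, 0], [0, 0.016, 0, 0, 0, 0], [0, 0.028, 0, 0, 0, 0], [0, 0.04, 0, 0, 0, 0], [0, 0.052, 0, 0, 0, 0], [0, 0.062, 0, 0, 0, 0], [0, 0.07, 0, 0, 0, 0], [0, 0.075, 0, 0, 0, 0], [0, 0.075, 0, 0, 0, 0], [0, 0.075, 0, 0, 0, 0]])

```text
time: 17.7
tool_pos: [628.9, 195.7, 200.4]
tcp_rot: [-90.0, 0.0, 175.0]
ft_force: [-0.4, 0.7, -0.8]
finger_gap: -0.0
```

```bash
python3 -c "
from h import *
look(12,'duty_stem','duty_tip')
s=r.sense()
arc((*s['tool_pos'][:2],s['tcp_rot'][2]+90-360),(582,116.5),[(1.571,82,o) for o in (36,31,27,24)]+[(q,82,20) for q in (1.55,1.5,1.46,1.42,1.38,1.34)],-5,-1)"
```

```text
17.7 [628.9 195.7 200.4] [-9.0010e+01  4.0000e-02  1.7501e+02] [-0.42  0.7  -0.8 ] [ 12.8  20.1  81.6  -0.   78.3 107.8]
duty_stem [479.7 333.1] 0.63 [581.9 114.5]
duty_stem [ 19.3 387.3] 0.62 [557.7 388.8]
[0.004, 0, 0.001, 0, np.float64(0.0), 0] [625. 195.] -95.0
[0.009, 0, 0.001, 0, np.float64(0.0), 0] [620.  195.5] -95.0
[0.013, 0, 0.001, 0, np.float64(0.0), 0] [616.1 195.8] -95.0
[0.016, 0, 0.001, 0, np.float64(0.0), 0] [613.1 196.1] -95.0
[0.021, 0, 0.001, 0, np.float64(-0.021), 0] [607.4 197. ] -93.8
[0.026, 0, -0.0, 0, np.float64(-0.071), 0] [603.3 198.2] -90.9
[0.029, 0, -0.001, 0, np.float64(-0.111), 0] [600.1 198.9] -88.7
[0.032, 0, -0.001, 0, np.float64(-0.151), 0] [596.8 199.6] -86.4
[0.036, 0, -0.001, 0, np.float64(-0.191), 0] [593.4 200.1] -84.1
[0.039, 0, -0.001, 0, np.float64(-0.231), 0] [590.1 200.5] -81.8
```

View pics/wrist12.png

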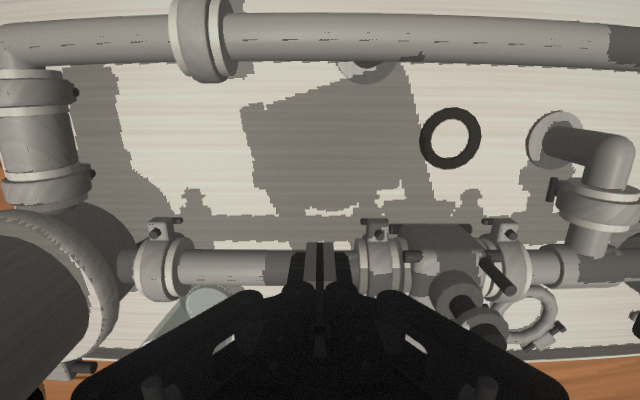

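The gripper now hides the lever, but nothing else is in the way. I'll approach and begin to push.

Call:
arm_command(increments=[[0.004, 0, 0.001, 0, 0, 0], [0.009, 0, 0.001, 0, 0, 0], [0.013, 0, 0.001, 0, 0, 0], [0.016, 0, 0.001, 0, 0, 0], [0.021, 0, 0.001, 0, -0.021, 0], [0.026, 0, 0, 0, -0.071, 0], [0.029, 0, -0.001, 0, -0.111, 0], [0.032, 0, -0.001, 0, -0.151, 0], [0.036, 0, -0.001, 0, -0.191, 0], [0.039, 0, -0.001, 0, -0.231, 0]])

```text
time: 19.1
tool_pos: [590.6, 199.9, 200.1]
tcp_rot: [-90.0, 0.2, -171.6]
ft_force: [6.0, 0.9, -3.1]
finger_gap: -0.2
```

```bash
python3 -c "
from h import *
s=r.sense();print(s['tool_pos'],s['tcp_rot'],s['ft_force'])
th=np.radians(-95); tx=np.array([np.sin(th),-np.cos(th)]); tz=np.array([np.cos(th),np.sin(th)])
c=np.array([628.9,195.7])+39*tx-1*tz; th=-95+np.degrees(.231); print(c,th)
arc((*c,th),(582,116.5),[(q,82,20) for q in np.arange(1.34-.075,.55,-.075)],-5,-1)
im=r.snapshot('side'); cv2.imwrite('pics/side1.png',cv2.resize(im[130:310,200:420,::-1],None,fx=3,fy=3))
"
```

```text
[590.57401214 199.88826064 200.14595244] [-8.99861832e+01  1.53697142e-01 -1.71645519e+02] [ 5.95542993  0.87789441 -3.11593708]
[590.13556252 200.09526867] -81.76467493247799
[0.006, 0, -0.002, 0, np.float64(-0.075), 0] [583.7 200.9] -77.5
[0.012, 0, -0.002, 0, np.float64(-0.15), 0] [577.4 200.8] -73.2
[0.019, 0, -0.003, 0, np.float64(-0.225), 0] [571.1 200.2] -68.9
[0.025, 0, -0.003, 0, np.float64(-0.3), 0] [564.9 199.1] -64.6
[0.031, 0, -0.002, 0, np.float64(-0.375), 0] [558.7 197.6] -60.3
[0.038, 0, -0.001, 0, np.float64(-0.45), 0] [552.7 195.7] -56.0
[0.044, 0, 0.001, 0, np.float64(-0.525), 0] [546.9 193.2] -51.7
[0.05, 0, 0.003, 0, np.float64(-0.6), 0] [541.2 190.4] -47.4
[0.056, 0, 0.005, 0, np.float64(-0.675), 0] [535.8 187.1] -43.1
[0.061, 0, 0.008, 0, np.float64(-0.75), 0] [530.6 183.5] -38.8
```

View pics/side1.png

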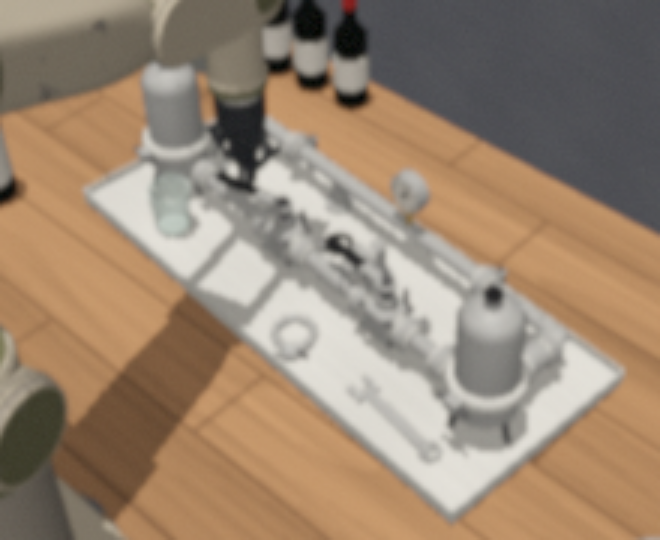

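There's steady contact at 6 N, and the side view shows the fingers on the duty lever at about (240,180) with the tray items in place. I'll continue the arc.

Call:
arm_command(increments=[[0.006, 0, -0.002, 0, -0.075, 0], [0.012, 0, -0.002, 0, -0.15, 0], [0.019, 0, -0.003, 0, -0.225, 0], [0.025, 0, -0.003, 0, -0.3, 0], [0.031, 0, -0.002, 0, -0.375, 0], [0.038, 0, -0.001, 0, -0.45, 0], [0.044, 0, 0.001, 0, -0.525, 0], [0.05, 0, 0.003, 0, -0.6, 0], [0.056, 0, 0.005, 0, -0.675, 0], [0.061, 0, 0.008, 0, -0.75, 0]])

```text
time: 20.4
tool_pos: [531.2, 183.9, 200.6]
tcp_rot: [-89.9, 0.2, -128.6]
ft_force: [4.8, 4.4, -1.3]
finger_gap: -0.2
```

```bash
python3 -c "
from h import *
look(13,'duty_stem','duty_tip')
th=np.radians(-81.76); tx=np.array([np.sin(th),-np.cos(th)]); tz=np.array([np.cos(th),np.sin(th)])
c=np.array([590.14,200.1])+61*tx+8*tz; th=-81.76+np.degrees(.75); print(c,th)
arc((*c,th),(582,116.5),[(q,82,20) for q in (.52,.45,.38,.31,.25,.2,.15,.12,.1,.08,.04,0)],-5,-1)
"
```

```text
20.4 [531.2 183.9 200.6] [ -89.93    0.17 -128.61] [ 4.75  4.44 -1.27] [13.8  5.7 98.2  0.1 75.9 52.4]
duty_stem [486.7 306. ] 0.98 [584.2 113.8]
[530.91629777 183.4400752 ] -38.78816536518826
[0.006, 0, -0.001, 0, np.float64(-0.07), 0] [526.1 179.7] -34.8
[0.012, 0, -0.002, 0, np.float64(-0.14), 0] [521.8 175.6] -30.8
[0.018, 0, -0.003, 0, np.float64(-0.21), 0] [517.8 171.3] -26.8
[0.024, 0, -0.003, 0, np.float64(-0.28), 0] [514.1 166.7] -22.8
[0.029, 0, -0.002, 0, np.float64(-0.34), 0] [511.2 162.5] -19.3
[0.033, 0, -0.002, 0, np.float64(-0.39), 0] [509.  158.9] -16.5
[0.037, 0, -0.001, 0, np.float64(-0.44), 0] [507.  155.2] -13.6
[0.039, 0, -0.0, 0, np.float64(-0.47), 0] [505.9 152.9] -11.9
[0.041, 0, -0.0, 0, np.float64(-0.49), 0] [505.2 151.4] -10.7
[0.043, 0, 0.0, 0, np.float64(-0.51), 0] [504.5 149.9] -9.6
[0.046, 0, 0.001, 0, np.float64(-0.55), 0] [503.2 146.7] -7.3
[0.049, 0, 0.002, 0, np.float64(-0.59), 0] [502.1 143.6] -5.0
```

View pics/wrist13.png

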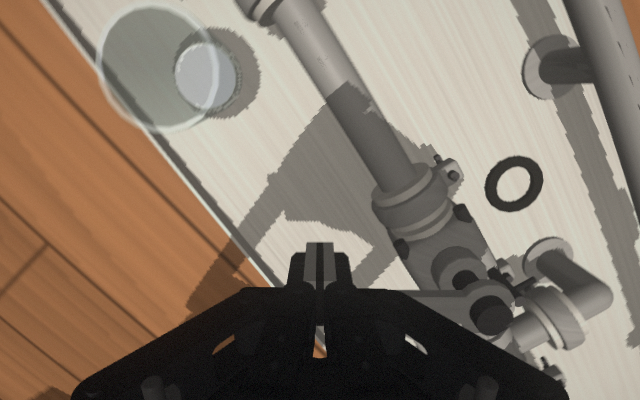

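The lever's root shows at (430,292), square to the fingers and about half-way round, and the glass is untouched. I'll continue.

Call:
arm_command(increments=[[0.006, 0, -0.001, 0, -0.07, 0], [0.012, 0, -0.002, 0, -0.14, 0], [0.018, 0, -0.003, 0, -0.21, 0], [0.024, 0, -0.003, 0, -0.28, 0], [0.029, 0, -0.002, 0, -0.34, 0], [0.033, 0, -0.002, 0, -0.39, 0], [0.037, 0, -0.001, 0, -0.44, 0], [0.039, 0, 0, 0, -0.47, 0], [0.041, 0, 0, 0, -0.49, 0], [0.043, 0, 0, 0, -0.51, 0]])

```text
time: 21.8
tool_pos: [504.2, 150.5, 200.4]
tcp_rot: [-89.9, 0.1, -99.6]
ft_force: [4.0, 4.6, -0.2]
finger_gap: -0.1
```

Call:
arm_command(increments=[[0.001, 0, 0, 0, -0.01, 0], [0.002, 0, 0, 0, -0.02, 0], [0.003, 0, 0.001, 0, -0.035, 0], [0.004, 0, 0.001, 0, -0.05, 0], [0.005, 0, 0.001, 0, -0.065, 0], [0.0055, 0, 0.001, 0, -0.07, 0], [0.006, 0, 0.001, 0, -0.08, 0], [0.006, 0, 0.001, 0, -0.08, 0], [0.006, 0, 0.001, 0, -0.08, 0], [0.006, 0, 0.001, 0, -0.08, 0]])

```text
time: 23.05
tool_pos: [503.2, 144.7, 200.0]
tcp_rot: [-90.1, 0.1, -95.1]
ft_force: [-2.2, 4.9, 2.8]
finger_gap: -0.1
```

```bash
python3 -c "
from h import *
look(14,'duty_stem','duty_tip')
"
```

```text
23.05 [503.2 144.7 200. ] [-9.008e+01  8.000e-02 -9.506e+01] [-2.22  4.91  2.79] [ 1.040e+01 -0.000e+00  1.042e+02  1.000e-01  7.590e+01  1.540e+01]
duty_stem [482.9 307.1] 0.69 [583.6 116.1]
```

View pics/wrist14.png

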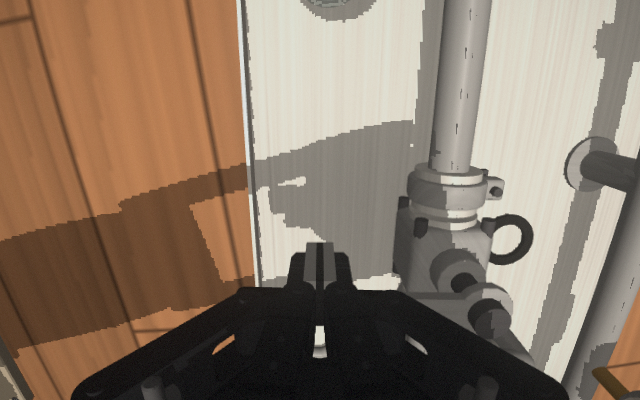

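The force is still about 5 N, so this is friction and not the stop. I'll push 4 mm more.

Call:
arm_command(increments=[[0.0005, 0, 0, 0, 0, 0], [0.001, 0, 0, 0, 0, 0], [0.0015, 0, 0, 0, 0, 0], [0.002, 0, 0, 0, 0, 0], [0.0025, 0, 0, 0, 0, 0], [0.003, 0, 0, 0, 0, 0], [0.0035, 0, 0, 0, 0, 0], [0.004, 0, 0, 0, 0, 0], [0.004, 0, 0, 0, 0, 0], [0.004, 0, 0, 0, 0, 0]])

```text
time: 24.45
tool_pos: [502.8, 142.1, 200.0]
tcp_rot: [-90.1, 0.2, -95.0]
ft_force: [-1.6, 13.0, 1.6]
finger_gap: 0.3
```

The force is 13 N and the motion has stalled, so the lever is on its stop. I'm backing off and lifting.

Call:
arm_command(increments=[[-0.004, 0, 0, 0, 0, 0], [-0.012, 0, 0, 0, 0, 0], [-0.022, 0, 0, 0, 0, 0], [-0.03, -0.004, 0, 0, 0, 0], [-0.03, -0.014, 0, 0, 0, 0], [-0.03, -0.03, 0, 0, 0, 0], [-0.03, -0.048, 0, 0, 0, 0], [-0.03, -0.064, 0, 0, 0, 0], [-0.03, -0.075, 0, 0, 0, 0], [-0.03, -0.08, 0, 0, 0, 0]])

```text
time: 25.7
tool_pos: [506.2, 169.6, 281.0]
tcp_rot: [-89.9, 0.0, -95.0]
ft_force: [-0.7, -0.7, -0.8]
finger_gap: -0.1
```

Call:
arm_command(increments=[[0.01, -0.003, 0.003, 0, 0, 0], [0.03, -0.01, 0.01, 0, 0, 0], [0.055, -0.02, 0.018, 0, 0, 0], [0.085, -0.03, 0.028, 0, 0, 0], [0.115, -0.04, 0.038, 0, 0, 0], [0.14, -0.05, 0.046, 0, 0, 0], [0.16, -0.055, 0.053, 0, 0, 0], [0.172, -0.06, 0.058, 0, 0, 0], [0.18, -0.06, 0.06, 0, 0, 0], [0.18, -0.06, 0.06, 0, 0, 0]])

```text
time: 26.95
tool_pos: [550.0, -15.0, 339.4]
tcp_rot: [-90.0, 0.0, -95.0]
ft_force: [-0.4, 0.5, -0.0]
finger_gap: -0.1
```

```bash
python3 -c "
from h import *
look(15,'duty_stem','duty_tip')
look(16,'standby_stem','standby_tip')
im=r.snapshot('scene'); cv2.imwrite('pics/scene3.png',cv2.resize(im[80:320,180:460,::-1],None,fx=2.5,fy=2.5))
"
```

```text
26.95 [550.  -15.  339.4] [-9.005e+01  1.000e-02 -9.500e+01] [-0.36  0.45 -0.04] [-6.9 -0.9 90.3  0.  90.7 -1.9]
duty_stem [347.3  24.5] 0.75 [582.4 116. ]
duty_stem [240.8  41. ] 0.42 [497.5 111.8]
duty_tip [190.1  26.1] 0.82 [459.  126.9]
lever dir deg 174.96184981683527 123.93060075009096
27.1 [549.9 -14.2 339.5] [-9.003e+01  1.000e-02 -9.494e+01] [-0.63  0.32 -1.08] [-6.8 -1.  90.3  0.  90.7 -1.9]
standby_stem [344.9 273.2] 0.89 [ 566.7 -105.1]
```

View pics/wrist15.png

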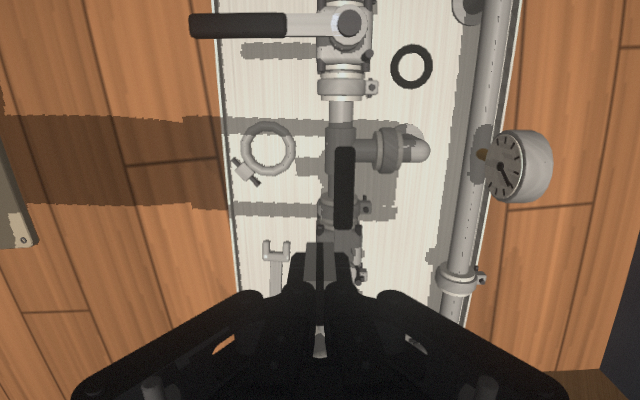

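View pics/scene3.png

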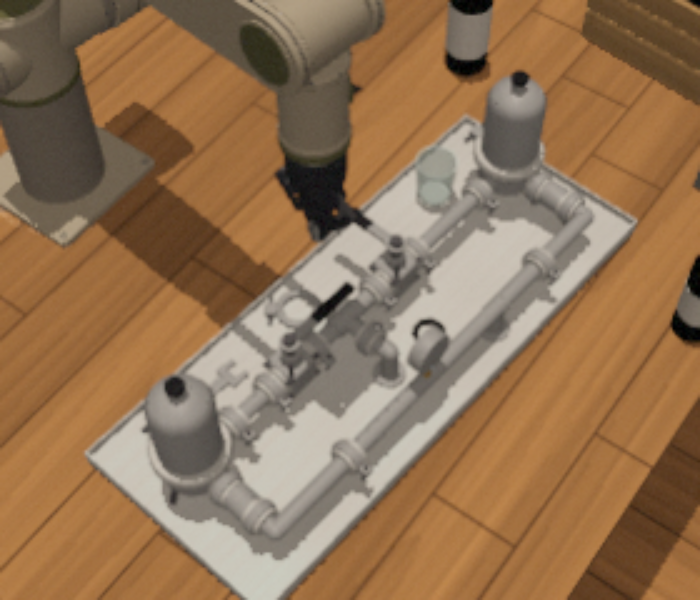

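The wrist view shows the duty lever square across the pipe, tip at (190,26) and stem at (347,25), direction 174.96° against 175° expected. The standby lever is still in line, seen at (345,190), and the loose things are where they were. I'm handing in.

```bash
python3 -c "
from bench import r
print(r.hand_in()); s=r.sense(); print(s['time'],s['ft_force'])"
```

```text
the job is handed in; nothing more can be done
None
the job is handed in; nothing more can be done
```

I changed the filter over to its standby housing and handed the job in at about 27 s of the 54 s allowed; hand-in gives no verdict.

- **Standby valve:** I pushed its lever open with the shut fingertips until it hit its stop at 23 N. It measured 85.0° against a pipe line of about 84.4–85°, and read the same after I backed off.
- **Duty valve:** Only then did I push its lever shut until it stalled on its stop at 13 N. It measured 174.96° against the expected 175°.
- **Clearance:** At hand-in the gripper was well above everything, with no contact force. The tray's loose things stood where they were in the last pictures. I did not measure their positions, and did not check the bottle and jug again because the arm never went near them.
- **Disagreements:**
  - The wrist camera put the stems 2–4 mm apart from view to view, so I relied on the stop forces.
  - In the last view the network missed the standby lever's tip, so I judged that lever still in line by eye.

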